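Draw a capped syringe to its leak-test mark

TASK

Do the leak test on the capped syringe in the test stand: pull its sprung plunger out until the steel index tongue on the plunger stands over the dark marker clip on the scale rail, never more than a centimetre past the clip, and hold it there for two seconds. Then ease the plunger back until it is fully home, without letting it snap back, and let go. Leave the bottle, tray and carton where they are.

Things in the scene. Friction and masses are not known exactly. Their poses are not given: they have to be found in the camera images.
- stand: (mm) Fixed grey plate 340 x 140 x 14 with a clear syringe lying along its x, axis 80 above table. Origin on the table under the barrel's rear rim; x to the capped nozzle, z up. Plate x -180..160, y -70..70. Barrel 38 diameter (straps 43), x 0..130; clear rear flange 58 wide, 36 high. White scale rail with thin grey ticks: x -175..-50, y 30..60, top 36 above table.
- plunger (a joint): How far the plunger is pulled out towards the stand's -x, in m: 0 fully home, 0.085 at its end stop. A spring pulls it home with 3 N at 0, growing by 1.2 N per 10 mm (10 N at 60 mm), plus a drag of 10 N per m/s; let go, it runs home by itself, too fast (over 0.4 m/s) from more than about 15 mm.
- grip (a point): (mm) Middle of the plunger's white grip bar: 45 long (stand x), 22 wide, 26 high, 80 above the table, free at both sides and above; moves with the plunger (stand x = -52.5, y = 0 when home). At its outer (-x) end a thumb disc 6 thick, 40 diameter; from its inner end a 12 mm rod runs 30 mm to the barrel when home. Axes as the stand's.
- index (a point): (mm) Middle of the steel index tongue, a flat bar 4 thick along x that hangs under the plunger's thumb disc and reaches sideways over the scale rail (to stand y = 54), 46 to 50 above the table. This point is over the rail's middle (stand x = -78, y = 45 when home) and moves with the plunger.
- mark (a point): (mm) Top centre of the dark steel marker clip clamped across the scale rail: 10 wide along the rail, 38 across, top 41 above the table, an outer lip 52 high. It does not move; it is 30 to 65 mm from the home index, towards the stand's -x. Axes as the stand's; the tongue is at the mark when both points have the same stand x.
- bottle: Bystander: loose clear bottle with a steel cap, 68 mm diameter, 160 mm high; origin at the centre of its foot.
- tray: Bystander: loose open steel tray 150 x 90 x 30 mm with small syringes in it; origin at the centre of its underside.
- carton: Bystander: loose white glove carton with a blue slot on top, 90 x 120 x 60 mm; origin at the centre of its underside.

How it is judged:
By the outcome, as a careful person would: the job done as asked, in the order asked, and still so for the second after the job is handed in, with the robot touching nothing.
It also fails if it takes over 38 s, if anything falls off the work surface, if the arm or the gripper's body presses on something with over 40 N, if the wrist force passes 120 N, or if a joint passes its speed limit or range.

ROBOT

A 6-joint arm with a two-finger parallel gripper is mounted at the origin on the work surface. World frame = base frame: x ahead of the robot, y to its left, z up, the work surface at z = 0. Lengths are in mm, angles in rad, forces in N, time in s.
With the tool pointing down it reaches from about 200 to 875 mm from the base axis. Payload 3.4 kg.
Tool frame: the origin (TCP) lies midway between the tips of the shut fingers; the grasp point (between the pads) lies 19 mm behind it; x points along the fingers, y is the direction in which the jaws open and shut, and the axes are right-handed (so a half turn about x gives the same grasp; the last joint's range is limited). The gripper opens to 94 mm and grips with 3 to 60 N. Pads are 16 mm wide; open, the fingers measure 119 mm over their backs; the gripper's body (75 mm by 177 mm) begins 78 mm behind the grasp point.
Start: joints at [-1.371, 0.276, 1.505, -0, 1.361, -0.121], TCP at [181.312, -545.703, 205.493] pointing down, gripper open.
Joint ranges: [-2.89, 2.89], [-0.75, 2.08], [0.22, 2.7], [-1.18, 4.32], [0.11, 2.71], [-2.7, 2.7]. Speed limits (rad/s): [2.57, 2.57, 3.14, 3.14, 3.14, 3.14].

INTERFACE

Orientations are given as a unit quaternion [x, y, z, w].
In Python, from bench import read_state, optics, hand_in gives the robot as it stands.
- The arm moves only by the tool move_arm, never from a script. Its argument "moves" is a list that holds one entry, the list of rows, each a list of 6 numbers: the shift along the world's x, y, z in units of 150 mm (1.0 is 150 mm), then the turn, a rotation vector about the world's x, y, z in units of 2 pi rad (1.0 is 2 pi rad). A call has 1 to 5 rows; each row is the pose to reach, as a shift and turn from the pose commanded when the call began, turning the shorter way round; what a row does not reach only later rows make up. A row lasts 1/12 s, in which the tool goes at most 41.7 mm and 7.16 degrees, less where a joint would pass 70% of its speed; a pose out of reach is approached as far as the arm can. A call with a number of a shift or a turn outside -1 to 1 is refused whole. A call with a gripper value outside its range is refused whole. "claw" is the closure, from -1 (fully open) to 1 (shut), set as the call begins (left out, the last holds). The fingers move at their own pace and stop on an object; "force" is the grip in N (left out, the last holds). Time passes only in rows, so rows that repeat a pose let the fingers close. It gives the time, the measured TCP pose, the force and the opening at its end, in the units of the state.
- read_state(): the state, without advancing time (a new reading comes with each control period).
- optics.capture(name): name is "side" or "top"; returns a dict with "img" (400x640x3 uint8, blue, green, red), "depth" (400x640 float32, mm along the optical axis (not along the pixel's ray), 0 where there is no reading), "fx", "fy", "cx", "cy" (pixels), "k1" (the pictures are not rectified: a ray, as slopes to the right and down, at radius r is drawn at 1 + k1 r^2 times it, then the intrinsics apply), "eye" and "attitude" of the camera in the world. Camera axes: x right, y up, looking along -z (the intrinsics and any distortion apply to the point x, -y, -z); pixel columns grow to the right and rows downward; lengths in mm; the calibration is good to about 2 mm. A picture is of the moment at which its call begins.
- hand_in(): hands the job in, once; it reports no verdict.
The state is a dict: "time_s": time; "joints": joint angles; "joint_velocities": joint speeds; "tau": joint torques, N m; "tool_pos": TCP position; "tool_rot": TCP orientation; "wrist_force": force on the tool from outside, world axes, zero at the start; "moment": the same for the moment, N m; "opening": opening from 0.0 (shut) to 1.0 (fully open).
Only numpy, scipy, OpenCV 4.12 (cv2) and the standard library are available. Lean on these libraries where they do the work, as an engineer would, in place of code of your own. Each camera call takes 0.05 s, during which the arm holds its last target. There are 200 camera calls.

## Working session

There is one attempt and no reset: what is moved stays moved. The work goes in short steps, Python scripts to look and compute and a tool call to move; the robot and the scene stay as the last step left them, time stands still between calls to the robot, and variables do not carry over. Pictures are saved under pics/ and viewed, about 8 in all and at most 12, crops included, and the job is handed in when it is done.

Besides the shell and the picture viewer there is one more tool, called by a JSON object that holds its "method" and its "body", one argument or row to a line. move_arm: Moves the arm, as the interface text tells. Shifts and turns lie within -1 to 1; 1 stands for 150 mm of shift or 2 pi rad of turn. Its arguments: {"type":"object","properties":{"moves":{"type":"array","items":{"type":"array","items":{"type":"array","items":{"type":"number","minimum":-1,"maximum":1}}}},"claw":{"type":"number"},"force":{"type":"number"}},"required":["moves"]}

```bash
mkdir -p pics; cat > h.py <<'E'
import numpy as np, cv2
from bench import read_state, optics, hand_in
from scipy.spatial.transform import Rotation as R
def att(c):
    a=np.array(c["attitude"],float)
    return a if a.shape==(3,3) else R.from_quat(a).as_matrix()
def ray(c,u,v):
    d=np.array([(u-c["cx"])/c["fx"],(v-c["cy"])/c["fy"]]); s=d.copy()
    for _ in range(20): s=d/(1+c["k1"]*(s@s))
    return att(c)@np.array([s[0],-s[1],-1.])
def pz(c,u,v,z):
    r=ray(c,u,v); e=np.array(c["eye"],float); return e+r*(z-e[2])/r[2]
def pd(c,u,v):
    return np.array(c["eye"],float)+ray(c,u,v)*float(c["depth"][int(round(v)),int(round(u))])
def proj(c,p):
    q=att(c).T@(np.array(p,float)-np.array(c["eye"],float)); s=np.array([q[0],-q[1]])/-q[2]
    s=s*(1+c["k1"]*(s@s)); return s*[c["fx"],c["fy"]]+[c["cx"],c["cy"]]
E
python3 - <<'E'
from h import *
import pickle
for n in("top","side"):
    c=optics.capture(n); cv2.imwrite(f"pics/{n}0.png",c["img"]); pickle.dump(c,open(n+"0.pkl","wb"))
    print(n,{k:c[k] for k in c if k not in("img","depth")})
print(read_state())
E
```

```text
top {'fx': 421.97038358293526, 'fy': 421.97038358293526, 'cx': 326.24544386946866, 'cy': 207.2681156241082, 'k1': -0.006046999651123242, 'eye': array([ 489.24614911,    6.26454822, 1107.05623994]), 'attitude': array([ 0.03042381, -0.039856  , -0.69886485,  0.71349409])}
side {'fx': 409.29693981251563, 'fy': 409.29693981251563, 'cx': 320.1762569290201, 'cy': 191.35119141816622, 'k1': 0.013773026515686402, 'eye': array([577.0735589 , 707.00760959, 810.65710906]), 'attitude': array([-0.00808984,  0.3821755 ,  0.92398261, -0.01151391])}
{'time_s': 0.1, 'joints': array([-1.37099146e+00,  2.76529811e-01,  1.50594040e+00, -7.35937526e-06,
        1.36069621e+00, -1.21006291e-01]), 'joint_velocities': array([ 0.00059416, -0.00091293, -0.00164273, -0.00067574, -0.00101505,
       -0.00059494]), 'tau': array([ 1.59281262e-03, -4.05456769e+01, -2.37781030e+01,  7.03314668e-02,
        2.98829901e-02, -4.94021242e-05]), 'tool_pos': array([ 181.2120182 , -545.19710132,  204.71869883]), 'tool_rot': array([-0.6980046 , -0.11349448,  0.69805351, -0.11238272]), 'wrist_force': array([ 0.0183185 , -0.19093826, -0.49585014]), 'moment': array([ 0.00678928, -0.01585288, -0.02408135]), 'opening': 0.9991408209549991}
```

View pics/top0.png

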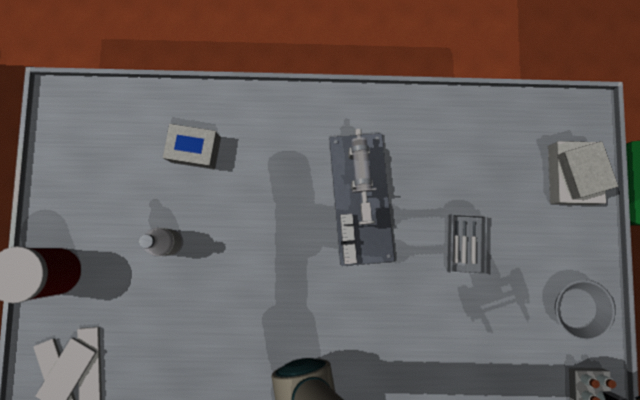

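View pics/side0.png

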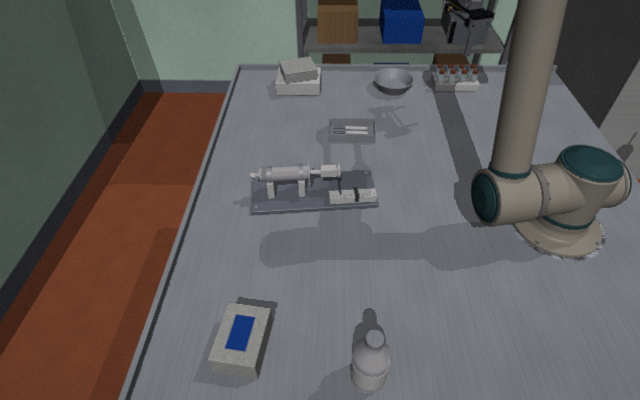

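The stand lies at about columns 330–396, rows 133–265 in the top view, with its nozzle pointing up (world +x). The rail is on the left, with the dark clip near (348,238). The bottle, tray and carton are well clear of it. I'll enlarge both views.

```bash
python3 - <<'E'
from h import *
import pickle
t=pickle.load(open("top0.pkl","rb"));s=pickle.load(open("side0.pkl","rb"))
a=cv2.resize(t["img"][125:275,320:410],None,fx=4,fy=4,interpolation=cv2.INTER_CUBIC)
b=cv2.resize(s["img"][150:220,240:390],None,fx=5,fy=5,interpolation=cv2.INTER_CUBIC)
cv2.imwrite("pics/tc.png",cv2.convertScaleAbs(a,alpha=1.4)); cv2.imwrite("pics/sc.png",cv2.convertScaleAbs(b,alpha=1.4))
E
```

```text
(no output)
```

View pics/tc.png

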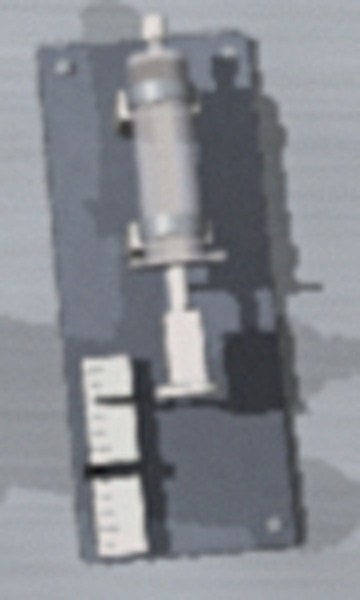

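View pics/sc.png

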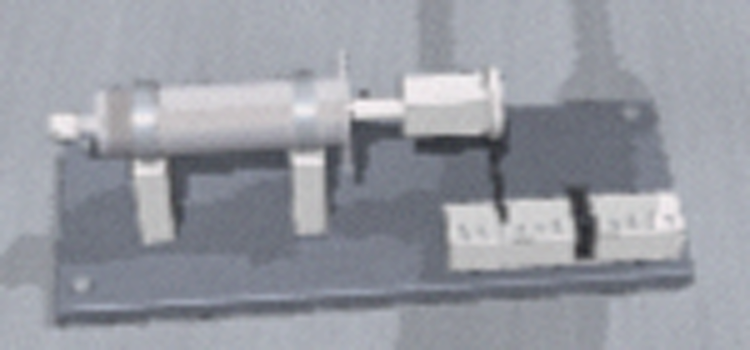

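The top crop shows the tongue at about (97–150, 400), the clip centred near (117,469), and the grip bar around (165–202, 310–385). The side crop agrees. Next I'll fit the stand pose.

```bash
python3 - <<'E'
from h import *
import pickle
from scipy.optimize import least_squares
t=pickle.load(open("top0.pkl","rb"));s=pickle.load(open("side0.pkl","rb"))
T=lambda u,v:(320+(u+.5)/4-.5,125+(v+.5)/4-.5)
S=lambda u,v:(240+(u+.5)/5-.5,150+(v+.5)/5-.5)
obs=[(t,T(38,46),(160,70,14)),(t,T(256,36),(160,-70,14)),(t,T(300,547),(-180,-70,14)),(t,T(83,560),(-180,70,14)),
(t,T(83,358),(-50,60,36)),(t,T(131,355),(-50,30,36)),(t,T(98,556),(-175,60,36)),(t,T(146,553),(-175,30,36)),
(t,T(184,311),(-30,0,93)),
(s,S(55,320),(160,70,14)),(s,S(692,280),(-180,70,14)),(s,S(447,235),(-50,60,36)),(s,S(684,231),(-175,60,36)),(s,S(680,195),(-175,30,36))]
def W(p,q): c,n=np.cos(p[2]),np.sin(p[2]); return np.array([p[0]+c*q[0]-n*q[1],p[1]+n*q[0]+c*q[1],q[2]])
for sel in((t,),(s,),(t,s)):
    o=[x for x in obs if any(x[0] is k for k in sel)]
    f=lambda p:np.concatenate([proj(c,W(p,q))-uv for c,uv,q in o])
    r=least_squares(f,[600,-90,0.1],x_scale=[100,100,.1],loss='soft_l1'); p=r.x
    print(p,np.round(f(p).reshape(-1,2),1).tolist())
def loc(P): d=P[:2]-p[:2];c,n=np.cos(p[2]),np.sin(p[2]);return [c*d[0]+n*d[1],-n*d[0]+c*d[1]]
i=loc(pz(t,*T(120,400),50));m=loc(pz(t,*T(117,469),41))
i2=loc(pz(s,*S(502,215),49));m2=loc(pz(s,*S(581,190),41));m3=loc(pz(s,*S(588,255),24))
print(i,m,i2,m2,m3)
print("grip",W(p,(-52.5,0,80)),"-x dir",-np.cos(p[2]),-np.sin(p[2]))
np.save("p.npy",p)
E
```

```text
[ 6.34603577e+02 -9.88609747e+01  9.29152734e-02] [[1.2, 0.2], [-0.7, -0.8], [-0.4, 0.1], [-0.3, 0.9], [0.2, 0.1], [-0.1, -0.0], [0.2, -0.1], [0.1, -0.2], [0.1, -0.1]]
[ 6.33987333e+02 -9.09437498e+01  1.10978712e-01] [[-0.7, -0.5], [0.5, -1.0], [0.6, 2.7], [0.3, 0.5], [-0.9, -0.3]]
[ 6.34160847e+02 -9.81910778e+01  9.35656763e-02] [[0.9, 0.4], [-1.0, -0.7], [-0.6, 0.2], [-0.5, 1.0], [-0.1, 0.3], [-0.4, 0.2], [-0.0, 0.1], [-0.2, -0.0], [-0.2, 0.1], [-0.8, -3.3], [-0.0, -2.1], [0.2, 1.0], [-0.1, -0.7], [-1.2, -1.4]]
[np.float64(-78.48648845185193), np.float64(39.360963428169256)] [np.float64(-121.25626450517423), np.float64(44.01797314010199)] [np.float64(-78.65376868839938), np.float64(56.47176119265988)] [np.float64(-123.76282427654061), np.float64(32.85906865203198)] [np.float64(-124.3409194392977), np.float64(64.88805495321893)]
grip [ 581.89048553 -103.09611156   80.        ] -x dir -0.9956259245898166 -0.09342921537010156
```

```bash
python3 - <<'E'
from h import *
p=np.load("p.npy"); st=read_state(); y=p[2]
R0=R.from_quat(st["tool_rot"])
for s in(1,-1):
    yy=s*np.array([-np.sin(y),np.cos(y),0]); x=np.array([0,0,-1.]); 
    D=R.from_matrix(np.c_[x,yy,np.cross(x,yy)])
    rv=(D*R0.inv()).as_rotvec(); print(s,rv/(2*np.pi),np.degrees(rv),R0.as_matrix()[:,:2].round(3).tolist())
t=p[:2]+np.array([np.cos(y),np.sin(y)])*-57
print(t,(np.r_[t,61]-st["tool_pos"])/150)
E
```

```text
1 [ 3.32934829e-05 -3.65843329e-04  4.63832379e-01] [ 1.19856538e-02 -1.31703598e-01  1.66979657e+02] [[-0.0, 0.315], [0.002, -0.949], [-1.0, -0.002]]
-1 [-2.49982442e-04 -2.27495912e-05 -3.61674788e-02] [-8.99936792e-02 -8.18985282e-03 -1.30202924e+01] [[-0.0, 0.315], [0.002, -0.949], [-1.0, -0.002]]
[ 577.41016887 -103.51654303] [ 2.641321    2.94453706 -0.95812466]
```

{"method": "move_arm", "body": {
  "moves": [
    [[0.18,0.2,-0.05,0,0,-0.012],[0.36,0.4,-0.1,0,0,-0.024],[0.54,0.6,-0.15,0,0,-0.036],[0.72,0.8,-0.2,0,0,-0.036],[0.9,1.0,-0.2,0,0,-0.036]]
  ],
  "claw": -1,
  "force": 40
}}

```text
time_s: 0.52
tool_pos: [316.4, -393.0, 173.7]
tool_rot: [-0.706, -0.034, 0.707, -0.032]
wrist_force: [0.0, -0.2, 0.6]
opening: 1.0
```

{"method": "move_arm", "body": {
  "moves": [
    [[0.18,0.2,0,0,0,0],[0.36,0.4,0,0,0,0],[0.54,0.6,0,0,0,0],[0.72,0.8,0,0,0,0],[0.88,0.98,0,0,0,0]]
  ]
}}

```text
time_s: 0.93
tool_pos: [449.3, -246.5, 175.3]
tool_rot: [-0.706, -0.034, 0.706, -0.033]
wrist_force: [0.0, -0.6, 0.2]
opening: 1.0
```

{"method": "move_arm", "body": {
  "moves": [
    [[0.18,0.2,0,0,0,0],[0.36,0.4,0,0,0,0],[0.54,0.6,0,0,0,0],[0.72,0.8,0,0,0,0],[0.86,0.96,0,0,0,0]]
  ]
}}

```text
time_s: 1.35
tool_pos: [578.8, -102.1, 175.1]
tool_rot: [0.706, 0.034, -0.706, 0.034]
wrist_force: [-0.3, -0.7, 0.4]
opening: 1.0
```

{"method": "move_arm", "body": {
  "moves": [
    [[0,0,0,0,0,0],[0,0,0,0,0,0]]
  ]
}}

```text
time_s: 1.52
tool_pos: [577.7, -103.3, 174.7]
tool_rot: [-0.706, -0.035, 0.707, -0.035]
wrist_force: [-0.7, 0.3, 0.1]
opening: 1.001
```

```bash
python3 - <<'E'
from h import *
p=np.load("p.npy"); st=read_state(); y=p[2]
R0=R.from_quat(st["tool_rot"]); t=p[:2]+np.array([np.cos(y),np.sin(y)])*-57
yy=-np.array([-np.sin(y),np.cos(y),0]); x=np.array([0,0,-1.]); D=R.from_matrix(np.c_[x,yy,np.cross(x,yy)])
print(st["time_s"],st["tool_pos"],st["opening"],(np.r_[t,61]-st["tool_pos"])/150,(D*R0.inv()).as_rotvec()/6.2832)
for n in("top","side"):
    c=optics.capture(n); u=np.round(proj(c,st["tool_pos"])).astype(int); print(u)
    i=c["img"][max(0,u[1]-40):u[1]+60,u[0]-80:u[0]+80]; cv2.imwrite(f"pics/{n}1.png",cv2.convertScaleAbs(cv2.resize(i,None,fx=4,fy=4,interpolation=cv2.INTER_CUBIC),alpha=1.4))
E
```

```text
1.5167 [ 577.67353694 -103.29179266  174.66136538] 1.00079457436589 [-0.00175579 -0.00149834 -0.75774244] [-5.25829915e-06 -2.45455362e-04 -6.79757925e-04]
[370 210]
[330 142]
```

View pics/side1.png

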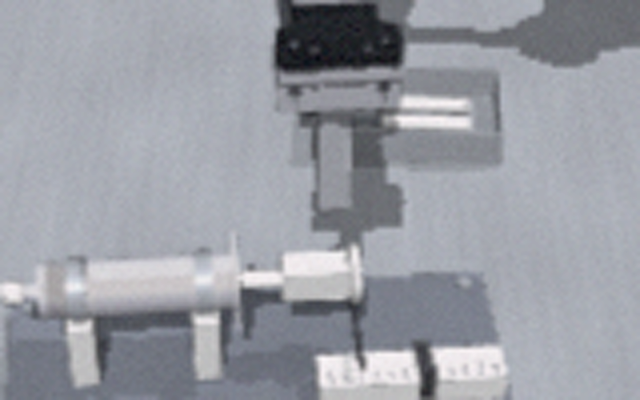

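The near finger tip is at about (333,207) in the side crop, above the bar, which spans columns 285–350. Going down.

{"method": "move_arm", "body": {
  "moves": [
    [[0,0,-0.2,0,0,0],[0,0,-0.4,0,0,0],[0,0,-0.6,0,0,0],[0,0,-0.7,0,0,0],[0,0,-0.76,0,0,0]]
  ]
}}

```text
time_s: 2.03
tool_pos: [574.4, -105.7, 59.1]
tool_rot: [-0.705, -0.033, 0.708, -0.032]
wrist_force: [1.1, 0.0, -0.2]
opening: 1.002
```

```bash
python3 - <<'E'
from h import *
st=read_state(); print(st["tool_pos"],st["wrist_force"])
o=[]
for n in("top","side"):
    c=optics.capture(n); u=np.round(proj(c,st["tool_pos"])).astype(int)
    i=c["img"][u[1]-35:u[1]+35,u[0]-80:u[0]+80]; o.append(cv2.convertScaleAbs(cv2.resize(i,None,fx=4,fy=4,interpolation=cv2.INTER_CUBIC),alpha=1.4))
cv2.imwrite("pics/d.png",np.vstack(o))
E
```

```text
[ 574.43606014 -105.70776607   59.12451071] [ 1.08324343  0.01673008 -0.24552068]
```

View pics/d.png

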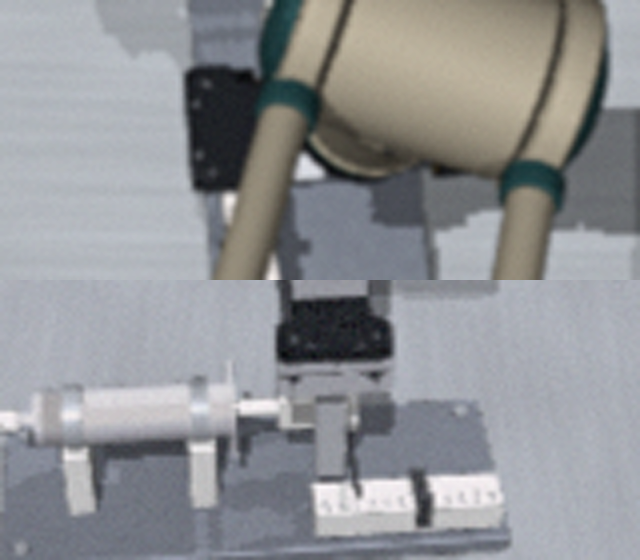

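The fingers straddle the bar and the side view still shows the tongue and clip. The top view is blocked by the arm. Closing the jaws now.

{"method": "move_arm", "body": {
  "moves": [
    [[0,0,0,0,0,0],[0,0,0,0,0,0],[0,0,0,0,0,0],[0,0,0,0,0,0],[0,0,0,0,0,0]]
  ],
  "claw": 1,
  "force": 30
}}

```text
time_s: 2.55
tool_pos: [577.8, -104.8, 62.4]
tool_rot: [0.707, 0.033, -0.706, 0.034]
wrist_force: [0.2, -0.4, -0.2]
opening: 0.682
```

{"method": "move_arm", "body": {
  "moves": [
    [[0,0,0,0,0,0],[0,0,0,0,0,0],[0,0,0,0,0,0],[0,0,0,0,0,0],[0,0,0,0,0,0]]
  ]
}}

```text
time_s: 2.97
tool_pos: [577.3, -104.7, 61.5]
tool_rot: [-0.706, -0.033, 0.706, -0.033]
wrist_force: [-0.1, 0.0, 0.2]
opening: 0.323
```

{"method": "move_arm", "body": {
  "moves": [
    [[0,0,0,0,0,0],[0,0,0,0,0,0],[0,0,0,0,0,0],[0,0,0,0,0,0],[0,0,0,0,0,0]]
  ]
}}

```text
time_s: 3.38
tool_pos: [577.0, -102.5, 61.4]
tool_rot: [-0.706, -0.035, 0.706, -0.032]
wrist_force: [-0.4, 6.0, 0.6]
opening: 0.233
```

The jaws hold the bar at an opening of about 22 mm. I'll pull about 36 mm first, then measure.

{"method": "move_arm", "body": {
  "moves": [
    [[-0.04,-0.004,0,0,0,0],[-0.09,-0.0085,0,0,0,0],[-0.14,-0.013,0,0,0,0],[-0.19,-0.018,0,0,0,0],[-0.24,-0.0225,0,0,0,0]]
  ]
}}

```text
time_s: 3.8
tool_pos: [544.0, -105.9, 61.4]
tool_rot: [0.708, 0.034, -0.704, 0.032]
wrist_force: [6.7, 6.4, -4.5]
opening: 0.232
```

{"method": "move_arm", "body": {
  "moves": [
    [[0,0,0,0,0,0],[0,0,0,0,0,0],[0,0,0,0,0,0]]
  ]
}}

```text
time_s: 4.05
tool_pos: [543.7, -106.0, 61.4]
tool_rot: [0.708, 0.034, -0.705, 0.032]
wrist_force: [6.3, 6.8, -2.8]
opening: 0.231
```

```bash
cat > look.py <<'E'
from h import *
import sys
c=optics.capture("side"); st=read_state(); print(st["tool_pos"],st["wrist_force"])
i=c["img"][155:210,300:400]; cv2.imwrite(sys.argv[1],cv2.convertScaleAbs(cv2.resize(i,None,fx=8,fy=8,interpolation=cv2.INTER_CUBIC),alpha=1.4))
E
python3 look.py pics/e.png
```

```text
[ 543.80064147 -105.95104314   61.38218548] [ 6.25796341  5.73606625 -3.31560515]
```

View pics/e.png

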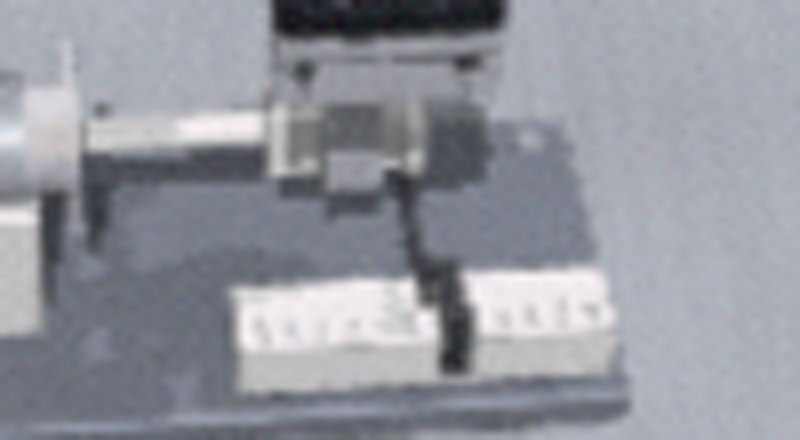

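The tongue end is at (428,297), about 3.5 px left of the clip (440–470, front face centre about 456). That puts it near 33.4 mm of travel, and both views put the mark at about 43 mm. I'll ease on by about 10 mm.

{"method": "move_arm", "body": {
  "moves": [
    [[-0.02,-0.002,0,0,0,0],[-0.04,-0.004,0,0,0,0],[-0.055,-0.005,0,0,0,0],[-0.066,-0.006,0,0,0,0],[-0.066,-0.006,0,0,0,0]]
  ]
}}

```text
time_s: 4.52
tool_pos: [534.4, -107.0, 61.4]
tool_rot: [0.708, 0.034, -0.704, 0.032]
wrist_force: [7.2, 5.9, -5.4]
opening: 0.228
```

```bash
python3 look.py pics/f.png; python3 - <<'E'
from h import *
import pickle
c=pickle.load(open("side0.pkl","rb")); p0=np.load("p.npy")
from scipy.optimize import least_squares
E8=lambda u,v:np.array((300+(u+.5)/8-.5,155+(v+.5)/8-.5))
o=[((232,290),(-50,60,36)),((615,325),(-175,60,36)),((605,268),(-175,30,36)),((240,390),(-50,60,14)),((617,372),(-175,60,14))]
W=lambda p,q:np.array([p[0]+np.cos(p[2])*q[0]-np.sin(p[2])*q[1],p[1]+np.sin(p[2])*q[0]+np.cos(p[2])*q[1],q[2]])
P=lambda p,q:(proj(c,W(p,q))-E8(0,0))*8
f=lambda p:np.concatenate([np.r_[P(p,q)-uv] for uv,q in o]+[(p[2:3]-p0[2])*1000])
p=least_squares(f,p0,x_scale=[100,100,.1]).x
print(p,f(p).round(1))
for m in(-119,-121,-123):
  print(m,"clip front bottom/top, tongue end, tongue mid",P(p,(m,64,20)).round(),P(p,(m,64,52)).round(),P(p,(m,54,48)).round(),P(p,(m,45,48)).round())
print("tongue end at -111.4",P(p,(-111.4,54,48)))
E
```

```text
[ 534.47291699 -106.9369489    61.43571803] [ 8.19616853  6.64562809 -5.07156123]
[ 6.32595881e+02 -1.03645567e+02  8.43413699e-02] [  8.2  43.4   1.3  -8.5  -2.4 -14.6  -0.5 -10.7  -6.7  -9.6  -9.2]
-119 clip front bottom/top, tongue end, tongue mid [447. 366.] [452. 299.] [448. 286.] [445. 267.]
-121 clip front bottom/top, tongue end, tongue mid [453. 366.] [458. 298.] [454. 285.] [451. 266.]
-123 clip front bottom/top, tongue end, tongue mid [459. 366.] [464. 298.] [460. 285.] [457. 266.]
tongue end at -111.4 [425.03133413 286.64627887]
```

View pics/f.png

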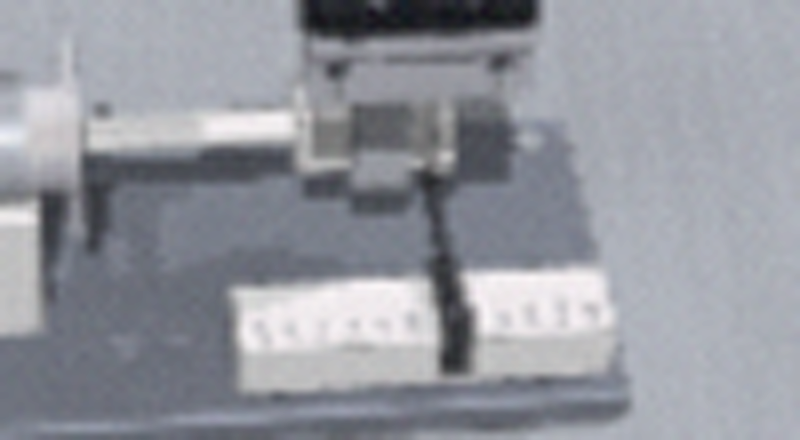

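The tongue has merged with the clip at about (447,290). One corner in that fit was mislabelled, so I'll refit offline.

```bash
python3 - <<'E'
from h import *
import pickle
c=pickle.load(open("side0.pkl","rb")); p0=np.load("p.npy")
from scipy.optimize import least_squares
E8=lambda u,v:np.array((300+(u+.5)/8-.5,155+(v+.5)/8-.5))
o=[((232,290),(-50,30,36)),((237,352),(-50,60,36)),((615,325),(-175,60,36)),((605,268),(-175,30,36)),((240,390),(-50,60,14)),((617,372),(-175,60,14))]
W=lambda p,q:np.array([p[0]+np.cos(p[2])*q[0]-np.sin(p[2])*q[1],p[1]+np.sin(p[2])*q[0]+np.cos(p[2])*q[1],q[2]])
P=lambda p,q:(proj(c,W(p,q))-E8(0,0))*8
f=lambda p:np.concatenate([np.r_[P(p,q)-uv] for uv,q in o])
p=least_squares(f,p0,x_scale=[100,100,.1]).x
print(p,f(p).round(1))
for m in(-119,-121,-123):
  print(m,P(p,(m,64,20)).round(),P(p,(m,26,41)).round(),"end",P(p,(m,54,48)).round())
for m in (-78,-111.4): print("end",m,P(p,(m,54,48)),P(p,(m,54,48))/8+E8(0,0))
st=read_state(); d=(st["tool_pos"]-[577,-102.5,61.4])[:2]; print("travel",-d@[np.cos(p0[2]),np.sin(p0[2])])
for i in (pickle.load(open("side0.pkl","rb"))["img"],):
  print(i[196:203,350:365].mean(2).round().astype(int))
t=pickle.load(open("top0.pkl","rb"))["img"].mean(2); print(t[218:250,342:352].round().astype(int))
E
```

```text
[ 6.33222772e+02 -9.52258070e+01  1.01490822e-01] [ 0.8 -4.5  3.9 -2.3  2.8  3.  -2.5 -3.5  0.2  5.6 -5.3  1.9]
-119 [448. 380.] [437. 255.] end [449. 299.]
-121 [454. 380.] [442. 255.] end [455. 299.]
-123 [460. 379.] [448. 254.] end [461. 298.]
end -78 [324.70080581 306.27022028] [340.15010073 192.84627754]
end -111.4 [425.95221373 300.48550495] [352.80652672 192.12318812]
travel 42.75560699871621
[[145 135 141 149 132  73  40  36  53 100 135 136 134 137 150]
 [152 156 152 153 135  78  43  42  57  99 126 127 127 126 137]
 [138 138 137 138 123  69  42  40  62 107 135 134 135 135 134]
 [133 138 136 133 115  49  36  41  71 116 136 133 137 135 133]
 [134 134 134 135 114  51  36  38  74 118 135 137 133 136 136]
 [136 135 138 135 118  70  63  66  81 115 129 131 129 126 130]
 [128 123 125 127 120 105 106 110 111 115 106 107  98  85  86]]
[[142 144 148 152 155 155 154 153 156 155]
 [154 154 155 156 156 155 156 153 157 155]
 [151 146 144 151 154 154 154 154 155 154]
 [146 134 137 146 155 155 155 157 157 156]
 [153 152 149 154 156 156 155 154 156 157]
 [153 153 140 139 140 138 134 134 135 13
[... 421 characters left out ...]
55 155 155]
 [127 151 151 153 153 155 155 153 155 155]
 [121 152 157 156 155 154 155 155 154 156]
 [108 142 150 145 144 147 154 155 155 156]
 [ 94 131 140 133 134 139 153 157 155 157]
 [104 147 157 151 153 154 157 157 156 156]
 [109 152 160 157 154 147 143 137 139 140]
 [ 91 129 135 133 124 108  96  87  84  88]
 [ 49  60  59  55  55  51  46  41  40  41]
 [ 27  19  13  15  21  29  30  33  31  33]
 [ 29  29  29  31  36  41  46  48  47  47]
 [ 48  64  78  69  66  81  94 100  98 101]
 [ 71 109 135 125 117 133 147 151 151 149]
 [ 84 119 153 157 152 156 157 157 158 159]
 [ 82 113 154 159 158 156 156 155 157 155]
 [ 76 103 148 153 149 148 154 155 157 155]
 [ 75 106 145 147 140 142 153 155 154 156]]
```

At this travel (42.8 mm) the index is at about stand x -120.8. The clip is at -121.0 from the top view and -121.4 from the side, so they are aligned. Holding.

{"method": "move_arm", "body": {
  "moves": [
    [[0,0,0,0,0,0],[0,0,0,0,0,0],[0,0,0,0,0,0],[0,0,0,0,0,0],[0,0,0,0,0,0]]
  ]
}}

```text
time_s: 4.98
tool_pos: [534.6, -106.9, 61.4]
tool_rot: [0.708, 0.034, -0.704, 0.032]
wrist_force: [6.7, 6.5, -5.0]
opening: 0.236
```

{"method": "move_arm", "body": {
  "moves": [
    [[0,0,0,0,0,0],[0,0,0,0,0,0],[0,0,0,0,0,0],[0,0,0,0,0,0],[0,0,0,0,0,0]]
  ]
}}

```text
time_s: 5.4
tool_pos: [534.6, -106.9, 61.4]
tool_rot: [0.708, 0.034, -0.704, 0.032]
wrist_force: [8.1, 6.0, -4.5]
opening: 0.234
```

{"method": "move_arm", "body": {
  "moves": [
    [[0,0,0,0,0,0],[0,0,0,0,0,0],[0,0,0,0,0,0],[0,0,0,0,0,0],[0,0,0,0,0,0]]
  ]
}}

```text
time_s: 5.82
tool_pos: [534.6, -106.9, 61.4]
tool_rot: [0.708, 0.034, -0.704, 0.032]
wrist_force: [7.6, 6.4, -4.7]
opening: 0.236
```

{"method": "move_arm", "body": {
  "moves": [
    [[0,0,0,0,0,0],[0,0,0,0,0,0],[0,0,0,0,0,0],[0,0,0,0,0,0],[0,0,0,0,0,0]]
  ]
}}

```text
time_s: 6.23
tool_pos: [534.6, -106.9, 61.4]
tool_rot: [0.708, 0.034, -0.704, 0.032]
wrist_force: [7.0, 6.0, -5.5]
opening: 0.231
```

{"method": "move_arm", "body": {
  "moves": [
    [[0,0,0,0,0,0],[0,0,0,0,0,0],[0,0,0,0,0,0],[0,0,0,0,0,0],[0,0,0,0,0,0]]
  ]
}}

```text
time_s: 6.65
tool_pos: [534.6, -106.9, 61.4]
tool_rot: [0.708, 0.034, -0.704, 0.032]
wrist_force: [7.9, 6.7, -4.7]
opening: 0.233
```

{"method": "move_arm", "body": {
  "moves": [
    [[0,0,0,0,0,0],[0,0,0,0,0,0],[0,0,0,0,0,0],[0,0,0,0,0,0],[0,0,0,0,0,0]]
  ]
}}

```text
time_s: 7.07
tool_pos: [534.6, -106.9, 61.4]
tool_rot: [0.708, 0.034, -0.704, 0.032]
wrist_force: [6.3, 6.2, -4.1]
opening: 0.233
```

{"method": "move_arm", "body": {
  "moves": [
    [[0,0,0,0,0,0],[0,0,0,0,0,0],[0,0,0,0,0,0],[0,0,0,0,0,0],[0,0,0,0,0,0]]
  ]
}}

```text
time_s: 7.48
tool_pos: [534.6, -106.9, 61.4]
tool_rot: [0.708, 0.034, -0.704, 0.032]
wrist_force: [6.9, 6.1, -4.8]
opening: 0.233
```

```bash
python3 look.py pics/g.png
```

```text
[ 534.58618278 -106.89889234   61.40921154] [ 7.55523901  5.68645877 -4.44771346]
```

View pics/g.png

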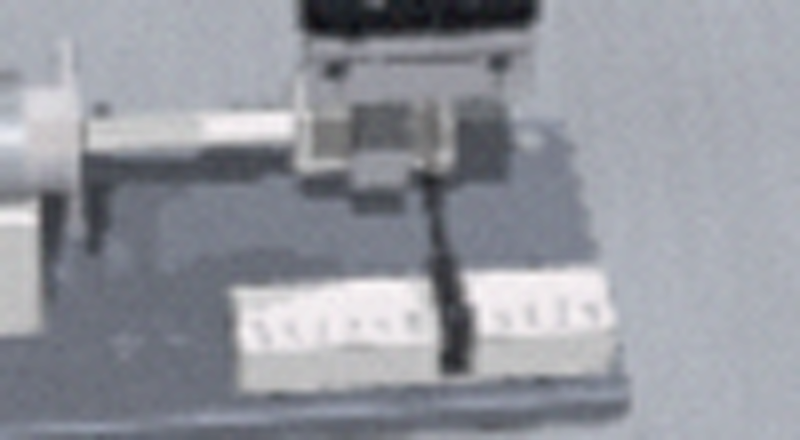

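The tongue is still over the clip (about (447,285)) after 3 s, with no drift. Now easing it home slowly.

{"method": "move_arm", "body": {
  "moves": [
    [[0.025,0.0023,0,0,0,0],[0.05,0.0047,0,0,0,0],[0.075,0.007,0,0,0,0],[0.1,0.0093,0,0,0,0],[0.125,0.0117,0,0,0,0]]
  ]
}}

```text
time_s: 7.95
tool_pos: [552.5, -105.0, 61.4]
tool_rot: [0.708, 0.034, -0.705, 0.032]
wrist_force: [4.9, 6.4, -2.7]
opening: 0.234
```

{"method": "move_arm", "body": {
  "moves": [
    [[0.025,0.0023,0,0,0,0],[0.05,0.0047,0,0,0,0],[0.075,0.007,0,0,0,0],[0.1,0.0093,0,0,0,0],[0.125,0.0117,0,0,0,0]]
  ]
}}

```text
time_s: 8.37
tool_pos: [570.2, -103.2, 61.4]
tool_rot: [0.707, 0.035, -0.706, 0.032]
wrist_force: [3.0, 5.2, -1.5]
opening: 0.229
```

{"method": "move_arm", "body": {
  "moves": [
    [[0.015,0.0014,0,0,0,0],[0.03,0.0028,0,0,0,0],[0.045,0.0042,0,0,0,0],[0.055,0.005,0,0,0,0],[0.058,0.0054,0,0,0,0]]
  ]
}}

```text
time_s: 8.78
tool_pos: [577.0, -102.4, 61.4]
tool_rot: [-0.706, -0.035, 0.707, -0.032]
wrist_force: [-2.0, 6.0, 1.2]
opening: 0.228
```

{"method": "move_arm", "body": {
  "moves": [
    [[0,0,0,0,0,0],[0,0,0,0,0,0],[0,0,0,0,0,0]]
  ]
}}

```text
time_s: 9.03
tool_pos: [577.0, -102.5, 61.4]
tool_rot: [-0.706, -0.035, 0.707, -0.032]
wrist_force: [-0.2, 5.2, 0.9]
opening: 0.231
```

```bash
python3 look.py pics/i.png
```

```text
[ 577.03404104 -102.45832143   61.39435393] [-1.28052989  5.72788089  1.51028965]
```

The tool is back at the original grip pose with the pull force gone, so the plunger is home. Opening the jaws and then going up.

{"method": "move_arm", "body": {
  "moves": [
    [[0,0,0,0,0,0],[0,0,0,0,0,0],[0,0,0,0,0,0],[0,0,0,0,0,0],[0,0,0,0,0,0]]
  ],
  "claw": -1
}}

```text
time_s: 9.5
tool_pos: [577.7, -105.0, 61.5]
tool_rot: [0.706, 0.033, -0.706, 0.033]
wrist_force: [0.6, -0.3, -1.3]
opening: 0.549
```

{"method": "move_arm", "body": {
  "moves": [
    [[0,0,0,0,0,0],[0,0,0,0,0,0],[0,0,0,0,0,0],[0,0,0,0,0,0],[0,0,0,0,0,0]]
  ]
}}

```text
time_s: 9.92
tool_pos: [577.6, -104.7, 61.5]
tool_rot: [-0.706, -0.033, 0.706, -0.033]
wrist_force: [0.1, 0.2, 0.2]
opening: 0.901
```

{"method": "move_arm", "body": {
  "moves": [
    [[0,0,0,0,0,0],[0,0,0,0,0,0],[0,0,0,0,0,0],[0,0,0,0,0,0],[0,0,0,0,0,0]]
  ]
}}

```text
time_s: 10.33
tool_pos: [577.6, -104.7, 61.5]
tool_rot: [-0.706, -0.033, 0.706, -0.033]
wrist_force: [0.2, 0.0, 0.2]
opening: 0.999
```

{"method": "move_arm", "body": {
  "moves": [
    [[0,0,0.1,0,0,0],[0,0,0.25,0,0,0],[0,0,0.45,0,0,0],[0,0,0.65,0,0,0],[0,0,0.8,0,0,0]]
  ]
}}

```text
time_s: 10.75
tool_pos: [578.2, -104.8, 183.9]
tool_rot: [0.707, 0.033, -0.706, 0.034]
wrist_force: [-0.1, -0.9, -0.4]
opening: 0.997
```

{"method": "move_arm", "body": {
  "moves": [
    [[0,0,0,0,0,0],[0,0,0,0,0,0],[0,0,0,0,0,0],[0,0,0,0,0,0],[0,0,0,0,0,0]]
  ]
}}

```text
time_s: 11.17
tool_pos: [576.6, -104.4, 179.7]
tool_rot: [-0.705, -0.034, 0.707, -0.033]
wrist_force: [0.4, 0.1, 0.6]
opening: 0.998
```

```bash
python3 look.py pics/j.png; python3 - <<'E'
from h import *
import pickle
a=pickle.load(open("side0.pkl","rb"))["img"]; b=optics.capture("side")["img"]
s=(slice(155,210),slice(300,400))
f=lambda i:cv2.convertScaleAbs(cv2.resize(i[s],None,fx=5,fy=5,interpolation=cv2.INTER_CUBIC),alpha=1.4)
cv2.imwrite("pics/k.png",np.vstack([f(a),f(b)]))
E
```

```text
[ 576.78365687 -104.42635441  179.90547458] [-0.39229231 -0.56850981 -0.02991104]
```

View pics/k.png

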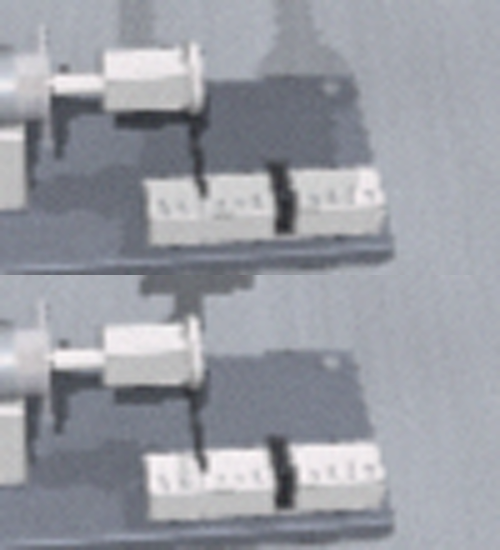

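Before and after are identical: the tongue end is at (205,195) in the first and (205,470), i.e. 195 again, in the second. The plunger is home and the tool is clear, so I'm handing in.

```bash
python3 -c "
from h import *
print(hand_in())"
```

```text
the job is handed in; nothing more can be done
None
```

I did the leak test and handed the job in at about 11 s of the 38 s allowed.

- **Pull and hold:** I gripped the bar with 30 N and pulled it out 42.8 mm by the arm's own travel. The cameras put the clip at 43.0 to 43.4 mm, so the tongue stood over it to within about 1 mm. I held it there for about 3 s with no drift.
- **Return:** I eased the plunger home at about 45 mm/s or slower. The tool came back to the pose where it first gripped, with the pull force gone. I then opened the jaws and moved up about 120 mm, clear of everything.
- **Last checks:** The side picture after release matches the one from the start, with the plunger home and the stand where it was. Wrist force was near zero.
- **Bystanders:** I did not take a final picture of the bottle, tray and carton. The tool passed well above the tray and never went near the other two.
- **Disagreements:** The side and top cameras differed by several mm in the stand's sideways position, and the jaws took this up with about 6 N sideways. The top view was blocked by the arm during the pull, so only the side picture and arm travel confirmed the alignment.

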